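Set a casting on its rests and wedge its overhanging arm so it does not rock

ROBOT

A 6-joint arm with a two-finger parallel gripper is mounted at the origin on the work surface. World frame = base frame: x ahead of the robot, y to its left, z up, the work surface at z = 0. Lengths are in m, angles in degrees, forces in N, time in s.
With the tool pointing down it reaches from about 0.375 to 0.9 m from the base axis. Payload 3.1 kg.
Tool frame: the origin (TCP) lies at the centre of the arm's flange, where the gripper is bolted on; the fingertips stand 182 mm ahead of it and the grasp point (between the pads) lies 164 mm ahead of it; x points along the fingers, z is the direction in which the jaws open and shut, and the axes are right-handed (so a half turn about x gives the same grasp; the last joint's range is limited). The gripper opens to 87 mm and grips with 3 to 60 N. Pads are 19 mm wide; open, the fingers measure 117 mm over their backs; the gripper's body (75 mm by 190 mm) begins 51 mm behind the grasp point.
Start: joints at [56.694, 30.224, 82.088, -0, 67.689, -10.227], TCP at [0.245, 0.575, 0.405] pointing down, gripper open.
Joint ranges: [-176.69, 176.69], [-43.24, 126.21], [12.49, 139.97], [-82, 262], [0, 151.66], [-163.58, 163.58]. Speed limits (degrees/s): [159.86, 159.86, 180, 180, 180, 180].

INTERFACE

Orientations are given as a 3x3 rotation matrix whose columns are the frame's x, y, z axes.
In Python, from rig import bot gives the robot as it stands.
- The arm moves only by the shell command python3 -m crank 'ROWS' [OPENING]. ROWS is JSON, a list of rows, each an object with "offset": the shift along the tool's x, y, z in m, a list of three; "spin": the turn about the tool's x in rad. A call has 1 to 12 rows; each row shifts and turns the commanded pose from where the row before left it, along the tool's axes as they then stand; what a row does not reach is not made up. A row lasts 1/10 s, in which the tool goes at most 50 mm and 8.59 degrees, less where a joint would pass 70% of its speed; a pose out of reach is approached as far as the arm can. A call is refused whole if a number of a shift passes 0.05 or a number of a turn 0.15, either way. A call with a gripper value outside its range is refused whole. OPENING is the finger opening in m, from 0 to 0.087, set as the call begins (- or left out, the last holds). The fingers move at their own pace and stop on an object; the grip force is fixed at half the most. Time passes only in rows, so rows that do not move let the fingers close. It gives the time, the measured TCP pose, the force and the opening at its end, in the units of the state.
- bot.read_state(): the state, without advancing time (a new reading comes with each control period).
- bot.capture(name): name is "scene" or "top" or "wrist"; returns a dict with "pixels" (420x560x3 uint8, blue, green, red), "depth" (420x560 float32, m along the optical axis (not along the pixel's ray), 0 where there is no reading), "K" (3x3 intrinsics, pixels), "world_to_cam" (4x4, takes a point from world to camera coordinates). Camera axes: x right, y up, looking along -z (the intrinsics and any distortion apply to the point x, -y, -z); pixel columns grow to the right and rows downward; lengths in m; the calibration is good to about 2 mm. A picture is of the moment at which its call begins.
- bot.hand_in(): hands the job in, once; it reports no verdict.
Trained networks look in a picture, given as the dict that the camera call returned (one of the last four; its "shot" number tells which), for a name from the list of things; names that differ only in an ending like _2 or _b are one class to them, and where a whole thing is asked for, a point or a joint stands for the part that bears it (a point fixed in the world has none). Each returns a list of dicts, best first, with "p" (0 to 1); they miss things now and then, are a little off and sometimes report something else, mostly with a low value. They report only what shows in the picture. A call takes as long as a camera call.
- bot.regions_of(label, picture): "region" (420x560 bool, what is visible of it) and "extent" ([centre column, centre row, width, height] in pixels, round what is visible of it).
The state is a dict: "time_s": time; "joint_positions": joint angles; "qvel": joint speeds; "tau": joint torques, N m; "position": TCP position; "tcp_rot": TCP orientation; "force": force on the tool from outside, world axes, zero at the start; "moment": the same for the moment, N m; "opening": opening from 0.0 (shut) to 1.0 (fully open).
Only numpy, scipy, OpenCV 4.12 (cv2) and the standard library are available. Lean on these libraries where they do the work, as an engineer would, in place of code of your own. Each camera call takes 0.05 s, during which the arm holds its last target.

TASK

Pick the cast bracket off the blue mat and set it squarely and level on the two steel rest bars of the grey fixture, its arm overhanging towards the orange-tabbed wedge, and let go of it. Then push the wedge in by its orange tab until it just takes the weight of the arm, feeling for it and without jacking the bracket up off its rests, and press down by touch (firmly, about 10 N, not hard) on the dark round pad on top of the arm to prove that it does not rock. Leave the bracket standing level on its rests with the wedge bearing under the arm, and leave the other things on the bench alone.

Things in the scene. Friction and masses are not known exactly. Their poses are not given: they have to be found in the camera images.
- casting: Cast aluminium bracket, 0.6 to 1 kg, 171 mm long. Origin in the plane of its feet bottoms; z up, x towards its overhanging arm. Four feet, 14 mm diameter and high, at x -65 and +5, y +-34 mm. Base plate x -80 to +35, 90 mm wide, z 14 to 28. End flange at x -80 to -68, 80 mm wide, up to z 73. Arm x 35 to 91, 36 mm wide, z 14 to 28, low gusset at its root to z 40. Starts on its feet on the 4 mm blue mat.
- rib (a point): Grip point on the casting, above its centre of mass, at casting x -19, y 0, z 48 mm: the middle of an upright rib that runs along casting x (x -75 to +35), 16 mm thick, z 28 (base plate) to 68 mm.
- boss (a point): Lowest point of the round boss (10 mm radius) under the casting's arm, at casting x +75, y 0, z +6 mm. The wedge must come to bear here. With nothing under it, a press of some newtons on the arm tips the casting about its feet at x +5.
- check_pad: Dark round steel pad, 26 mm diameter, 5 mm high, fixed on top of the casting's arm straight above the boss. Origin at the centre of its underside: casting x +75, y 0, z +28 mm. Press on its top, 33 mm above the feet bottoms.
- fixture: Fixed grey fixture, base 350 x 130 x 15 mm (x -110 to +240). Origin on the bench, z up, x towards the wedge end. Steel rest bars across it at x -65 and +5 (34 mm wide, 106 mm long), tops at z 50 mm: the casting's feet go there, casting origin at fixture (0, 0, 50 mm), x along x. Heel stop at x -98 to -88, 70 mm wide, to z 80: 8 mm clear of the casting. Wedge on the centre line between rails (to z 29).
- slide (a joint): Travel of the wedge towards the casting (along fixture -x) in m: 0 = withdrawn, 0.085 = end of travel. It stays where it is left; about 1.5 N moves it. Starts at 0 to 0.012.
- wedge: Sliding brass wedge with upright orange push tab. Axes as the fixture's; origin at bench height under the thin tip, at fixture x = 89 mm minus the travel, y 0. Tab x 75 to 87 mm, 50 mm wide, z 24 to 76 mm; push on its outer face (x 87).
- ramp (a point): Point at bench height under the middle of the wedge's ramp (wedge x 37 mm). The ramp, 44 mm wide, rises 1 in 4 from the tip (wedge x 0) to x 75. Its top is clamped at a height that differs each time and is not reported: z 42 to 50 mm at the tip. It meets the boss at some 30 to 80 mm of travel, felt as some 2 to 4 N more push; from there every 4 mm lifts the arm 1 mm and tilts the casting.
- housing: Bystander, leave alone: plain turned aluminium housing, 84 mm diameter, 90 mm tall. Origin at its underside or on its axis.
- driver: Bystander, leave alone: screwdriver, 180 mm long, lying flat. Origin at its underside or on its axis.
- brush: Bystander, leave alone: bench brush, 190 mm long, lying flat. Origin at its underside or on its axis.
- cup: Bystander, leave alone: grey cup, 74 mm wide, 85 mm tall. Origin at its underside or on its axis.
- spanner: Bystander, leave alone: open spanner, 170 mm long, lying flat. Origin at its underside or on its axis.
- vblock: Bystander, leave alone: steel V-block, 70 x 60 x 52 mm. Origin at its underside or on its axis.

How it is judged (in metres and radians):
On the way, in this order (a step that is already met when the one before it is completed fails the run):
1. the casting stands level on both rest bars, let go, with the wedge not yet touching it (x of casting in the frame of fixture between -0.01 and 0.01 m and y of casting in the frame of fixture between -0.012 and 0.012 m and x of boss in the frame of fixture above 0.05 m and angle between the x axis of casting and the x axis of fixture, either way round below 0.12 rad and angle between casting's own z axis and vertical below 0.015 rad and height (world z) of casting between 0.047 and 0.053 m and linear speed of casting below 0.02 m/s and contact force between the fingers and casting below 0.1 N and contact force between wedge and casting below 0.05 N), for 0.3 s.
2. the wedge bears under the casting's arm and the casting is still level (x of casting in the frame of fixture between -0.01 and 0.01 m and y of casting in the frame of fixture between -0.012 and 0.012 m and x of boss in the frame of fixture above 0.05 m and angle between the x axis of casting and the x axis of fixture, either way round below 0.12 rad and angle between casting's own z axis and vertical below 0.015 rad and height (world z) of casting between 0.047 and 0.053 m and contact force between wedge and casting above 0.2 N), for 0.2 s.
3. the pad on the arm is pressed with at least 5 N and the casting does not rock (x of casting in the frame of fixture between -0.01 and 0.01 m and y of casting in the frame of fixture between -0.012 and 0.012 m and x of boss in the frame of fixture above 0.05 m and angle between the x axis of casting and the x axis of fixture, either way round below 0.12 rad and angle between casting's own z axis and vertical below 0.015 rad and height (world z) of casting between 0.047 and 0.053 m and contact force between the fingers and check_pad above 5 N), for 0.2 s.
At the end, for the whole second after the job is handed in: The casting stands released and still on the rest bars, arm towards the wedge: within 10 mm along and 12 mm across of its place, 0.12 rad of square, 3 mm of bar height (50 mm), tilted under 0.015 rad (2 mm of lift at the arm); the wedge bears on it (over 0.2 N) (all of step 2 and linear speed of casting below 0.02 m/s and contact force between the fingers and casting below 0.1 N); the robot touches nothing.
It fails at once if the casting is tipped by more than 0.35 rad (angle between casting's own z axis and vertical above 0.35 rad).
It fails at once if the pad is pressed with more than 40 N (contact force between the fingers and check_pad above 40 N).
It fails at once if a bystander is moved by more than 30 mm (distance of any of housing, driver, brush, cup, spanner, vblock from where it was at the start of the episode above 0.03 m).
It also fails if it takes over 58 s, if anything falls off the work surface, if the arm or the gripper's body presses on something with over 40 N, if the wrist force passes 120 N, or if a joint passes its speed limit or range.

## Working session

There is one attempt and no reset: what is moved stays moved. The work goes in short steps, Python scripts to look and compute and a shell command to move; the robot and the scene stay as the last step left them, time stands still between calls to the robot, and variables do not carry over. Pictures are saved under pics/ and viewed, and the job is handed in when it is done.

```bash
ls; mkdir -p pics
cat > h.py <<'E'
import numpy as np, cv2
from rig import bot
def cap(n,save=None):
    p=bot.capture(n)
    if save: cv2.imwrite('pics/'+save+'.png',p['pixels'])
    return p
def pts(p,mask=None):
    d=p['depth'];v,u=np.nonzero((d>0)&(mask if mask is not None else True))
    z=d[v,u];K=p['K']
    x=(u-K[0,2])/K[0,0]*z;y=(v-K[1,2])/K[1,1]*z
    c=np.stack([x,-y,-z,np.ones_like(z)])
    return (np.linalg.inv(p['world_to_cam'])@c)[:3].T,u,v
def proj(p,w):
    w=np.atleast_2d(w);c=(p['world_to_cam']@np.c_[w,np.ones(len(w))].T)[:3]
    K=p['K'];return np.stack([K[0,0]*c[0]/-c[2]+K[0,2],K[1,1]*-c[1]/-c[2]+K[1,2]],1)
E
python3 - <<'E'
from h import *
np.set_printoptions(precision=4,suppress=True)
s=bot.read_state();print(s)
for n in ['scene','top','wrist']:
    p=cap(n,n+'0');print(n,p['K'].tolist(),p['world_to_cam'].round(3).tolist(),p.keys())
    for l in ['casting','fixture','wedge','check_pad','housing','driver','brush','cup','spanner','vblock']:
        for r in bot.regions_of(l,p)[:2]:
            if r['p']<.3: continue
            w,u,v=pts(p,r['region'])
            print(l,round(r['p'],2),[round(float(x)) for x in r['extent']],np.median(w,0) if len(w) else None, w.min(0),w.max(0))
E
```

```text
pics
{'time_s': 0.0, 'joint_positions': array([ 56.6948,  30.281 ,  82.1571,  -0.0012,  67.6916, -10.2252]), 'qvel': array([ 0.0034, -0.0958, -0.0759, -0.0341,  0.1153,  0.0618]), 'tau': array([ -0.0008, -44.0048, -17.6588,   0.0633,   0.0584,  -0.0002]), 'position': array([0.2448, 0.5747, 0.4037]), 'tcp_rot': array([[-0.0012, -0.92  ,  0.392 ],
       [-0.0019,  0.392 ,  0.92  ],
       [-1.    ,  0.0004, -0.0022]]), 'force': array([-0.5015,  0.0952, -0.2395]), 'moment': array([-0.0036,  0.0029,  0.0164]), 'opening': 0.9987417268593727}
scene [[457.5631857154142, 0.0, 282.5325118929636], [0.0, 457.5631857154142, 209.2304856505052], [0.0, 0.0, 1.0]] [[-0.193, 0.981, 0.014, 0.077], [-0.665, -0.141, 0.733, 0.372], [0.721, 0.132, 0.68, -1.655], [0.0, 0.0, 0.0, 1.0]] dict_keys(['pixels', 'depth', 'K', 'world_to_cam', 'shot'])
casting 0.6 [361, 210, 69, 42] [0.5487 0.2467 0.0335] [ 0.4319  0.1398 -0.007 ] [0.598  0.3333 0.0789]
casting 0.31 [186, 190, 36, 24] [ 0.5987 -0.2366  0.0514] [ 0.4948 -0.3176 -0.0039] [ 0.6185 -0.1803  0.0778]
fixture 0.6 [211, 203, 136, 45] [ 0.6032 -0.1542  0.0
[... 2158 characters left out ...]
173, 24, 29] [ 0.7672 -0.1694  0.0447] [ 0.7186 -0.2145 -0.0011] [ 0.7898 -0.1311  0.0899]
spanner 0.71 [142, 279, 17, 54] [0.4421 0.4467 0.0057] [ 0.3657  0.4202 -0.0064] [0.5299 0.4766 0.0142]
spanner 0.42 [359, 226, 34, 20] [ 0.5832 -0.231   0.0549] [ 0.5591 -0.2718  0.0215] [ 0.6126 -0.184   0.0793]
vblock 0.92 [136, 231, 26, 27] [0.5914 0.4685 0.0419] [ 0.5586  0.4373 -0.0023] [0.638  0.5001 0.0575]
wrist [[291.9896090803007, 0.0, 281.3142652109301], [0.0, 291.9896090803007, 209.76421528768282], [0.0, 0.0, 1.0]] [[0.392, 0.92, -0.001, -0.624], [-0.877, 0.374, -0.302, 0.037], [-0.278, 0.119, 0.953, -0.393], [0.0, 0.0, 0.0, 1.0]] dict_keys(['pixels', 'depth', 'K', 'world_to_cam', 'shot'])
```

Run:
```python
import cv2
a=cv2.imread('pics/top0.png')[140:320,100:480];cv2.imwrite('pics/top0z.png',cv2.resize(a,None,fx=2.1,fy=2.1,interpolation=3))
a=cv2.imread('pics/scene0.png')[140:320,100:480];cv2.imwrite('pics/scene0z.png',cv2.resize(a,None,fx=2.1,fy=2.1,interpolation=3))
```

```text
(no output)
```

View pics/top0z.png

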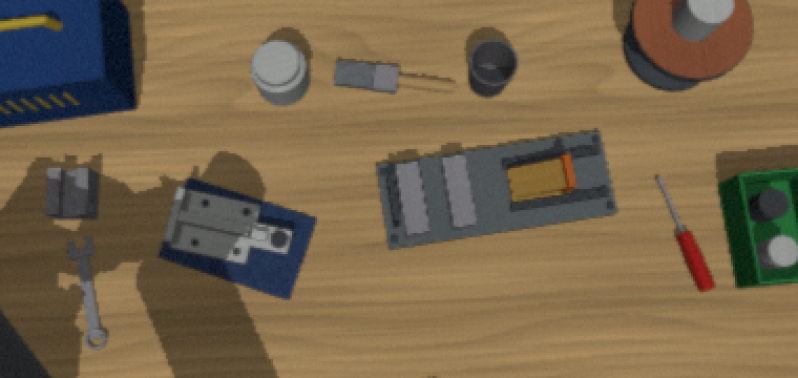

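View pics/scene0z.png

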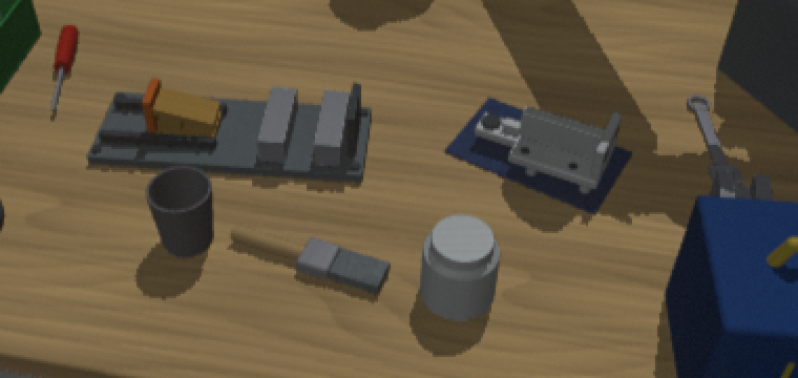

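Both views agree: the casting is on the blue mat at left with its arm towards −y, and the fixture is in the middle with its wedge end at −y. Next I work out the camera mounting and a first estimate of the poses.

Run:
```python
from h import *
np.set_printoptions(precision=4,suppress=True)
s=bot.read_state();p=cap('wrist')
M=np.linalg.inv(p['world_to_cam']);R=s['tcp_rot']
print('cam in tool',R.T@(M[:3,3]-s['position']),'look',R.T@-M[:3,2],'up',R.T@M[:3,1])
for n in ['top','scene']:
    p=cap(n)
    for l in ['casting','fixture','wedge']:
        r=bot.regions_of(l,p)[0];w,u,v=pts(p,r['region'])
        zr={'casting':(.01,.09),'fixture':(.007,.06),'wedge':(.03,.09)}[l]
        w=w[(w[:,2]>zr[0])&(w[:,2]<zr[1])]
        print(n,l,cv2.minAreaRect(w[:,:2].astype(np.float32)))
```

```text
cam in tool [ 0.0194  0.0831 -0.0006] look [ 0.9533 -0.302  -0.0007] up [0.302  0.9533 0.0002]
top casting ((0.5292552709579468, 0.22894629836082458), (0.17018353939056396, 0.09062319993972778), 75.17172241210938)
top fixture ((0.578138530254364, -0.16609331965446472), (0.13145388662815094, 0.3509657680988312), 6.340882778167725)
top wedge ((0.5846830606460571, -0.22774432599544525), (0.0456085167825222, 0.08401849865913391), 4.4677414894104)
scene casting ((0.5365301966667175, 0.22926241159439087), (0.17160962522029877, 0.087233766913414), 76.20065307617188)
scene fixture ((0.5822964310646057, -0.16453450918197632), (0.13616548478603363, 0.35004499554634094), 6.171024799346924)
scene wedge ((0.5884027481079102, -0.22681428492069244), (0.051474250853061676, 0.0888434424996376), 8.664937019348145)
```

```bash
python3 -m crank '[{"offset":[0,-0.033,-0.015],"spin":0},{"offset":[0,-0.033,-0.015],"spin":0},{"offset":[0,-0.033,-0.015],"spin":0},{"offset":[0,-0.033,-0.015],"spin":0},{"offset":[0,-0.033,-0.015],"spin":0},{"offset":[0,-0.033,-0.015],"spin":0},{"offset":[0,-0.033,-0.015],"spin":0},{"offset":[0,-0.033,-0.015],"spin":0},{"offset":[0,-0.033,-0.015],"spin":0},{"offset":[0,-0.033,-0.015],"spin":0},{"offset":[0,-0.033,-0.015],"spin":0},{"offset":[0,-0.033,-0.015],"spin":0}]' 0.087
python3 -m crank '[{"offset":[0.01,0,0],"spin":0.142},{"offset":[0.01,0,0],"spin":0.142},{"offset":[0.01,0,0],"spin":0.142},{"offset":[0.01,0,0],"spin":0.142},{"offset":[0.01,0,0],"spin":0.142},{"offset":[0.01,0,0],"spin":0.142},{"offset":[0.01,0,0],"spin":0.142},{"offset":[0.01,0,0],"spin":0.142},{"offset":[0.01,0,0],"spin":0.142},{"offset":[0.01,0,0],"spin":0.142},{"offset":[0,0,0],"spin":0},{"offset":[0,0,0],"spin":0}]'
python3 - <<'E'
from h import *
np.set_printoptions(precision=4,suppress=True)
s=bot.read_state();print(s['position'],s['tcp_rot'],s['force'],s['moment'],s['joint_positions'])
p=cap('wrist','w1');np.savez('w1.npz',**p)
for r in bot.regions_of('casting',p)[:2]:
    w,u,v=pts(p,r['region']);print(r['p'],r['extent'],len(w))
    w=w[w[:,2]>.01]
    print(cv2.minAreaRect(w[:,:2].astype(np.float32)))
    h=w[(w[:,2]>.064)]; print('rib+flange',cv2.minAreaRect(h[:,:2].astype(np.float32)),np.percentile(h[:,2],[5,50,95]))
E
```

```text
time_s: 3.3
position: [0.5396, 0.2529, 0.4049]
tcp_rot: [[0.0, -0.92, 0.392], [0.0, 0.392, 0.92], [-1.0, -0.0, 0.0]]
force: [0.3, 0.1, -0.6]
opening: 0.995
time_s: 4.5
position: [0.5388, 0.2542, 0.3048]
tcp_rot: [[-0.0, 0.246, 0.969], [-0.0, 0.969, -0.246], [-1.0, -0.0, -0.0]]
force: [0.3, 0.9, 0.2]
opening: 0.997
[0.5388 0.2542 0.3048] [[-0.0002  0.2464  0.9692]
 [-0.0001  0.9692 -0.2464]
 [-1.     -0.0001 -0.0002]] [0.3416 0.8775 0.2446] [-0.1612  0.0754 -0.0335] [14.5174 35.3189 91.464  -0.0016 53.2284 28.7855]
0.76 [280.1, 217.0, 111.3, 146.0] 12713
((0.535064697265625, 0.2455357015132904), (0.13841383159160614, 0.09013232588768005), 75.5839614868164)
rib+flange ((0.5383921265602112, 0.2574819326400757), (0.11338835954666138, 0.07996433228254318), 75.548583984375) [0.071  0.0732 0.0781]
```

View pics/w1.png

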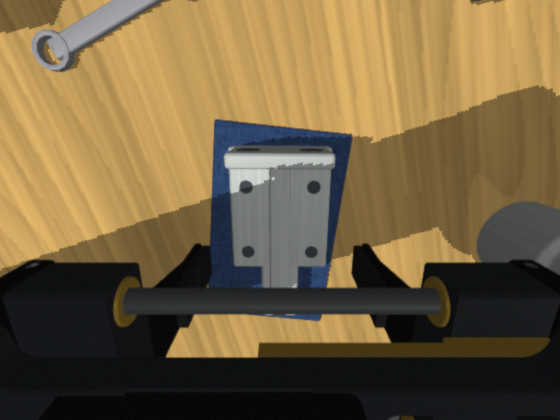

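Rib axis and tool agree in yaw to 0.2° and the tool is about 1 mm off across. The rib top is at z ≈ 0.072, as the text says. I go down and grip.

```bash
python3 -m crank '[{"offset":[0.02,0,-0.001],"spin":0},{"offset":[0.02,0,0],"spin":0},{"offset":[0.02,0,0],"spin":0},{"offset":[0.015,0,0],"spin":0},{"offset":[0.007,0,0],"spin":0},{"offset":[0.0045,0,0],"spin":0},{"offset":[0,0,0],"spin":0},{"offset":[0,0,0],"spin":0}]'
python3 -m crank '[{"offset":[0,0,0],"spin":0},{"offset":[0,0,0],"spin":0},{"offset":[0,0,0],"spin":0},{"offset":[0,0,0],"spin":0},{"offset":[0,0,0],"spin":0},{"offset":[0,0,0],"spin":0},{"offset":[0,0,0],"spin":0},{"offset":[0,0,0],"spin":0}]' 0
```

```text
time_s: 5.4
position: [0.5381, 0.2545, 0.2189]
tcp_rot: [[0.001, 0.249, 0.968], [0.0, 0.968, -0.249], [-1.0, 0.001, 0.001]]
force: [-0.0, -0.2, 0.2]
opening: 0.999
time_s: 6.2
position: [0.5377, 0.2544, 0.2182]
tcp_rot: [[-0.0, 0.249, 0.968], [-0.0, 0.968, -0.249], [-1.0, -0.0, -0.0]]
force: [0.7, -0.3, -0.3]
opening: 0.356
```

```bash
python3 -m crank '[{"offset":[0,0,0],"spin":0},{"offset":[0,0,0],"spin":0},{"offset":[0,0,0],"spin":0},{"offset":[0,0,0],"spin":0},{"offset":[0,0,0],"spin":0}]'
python3 -m crank '[{"offset":[-0.002,0,0],"spin":0},{"offset":[-0.008,0,0],"spin":0},{"offset":[-0.02,0,0],"spin":0},{"offset":[-0.03,0,0],"spin":0},{"offset":[-0.03,0,0],"spin":0},{"offset":[-0.03,0,0],"spin":0},{"offset":[0,0,0],"spin":0},{"offset":[0,0,0],"spin":0}]'
```

```text
time_s: 6.7
position: [0.5375, 0.2545, 0.2182]
tcp_rot: [[-0.001, 0.249, 0.968], [0.0, 0.968, -0.249], [-1.0, -0.0, -0.001]]
force: [-0.9, 1.2, 0.9]
opening: 0.179
time_s: 7.5
position: [0.5374, 0.2542, 0.338]
tcp_rot: [[0.0, 0.249, 0.968], [-0.0, 0.968, -0.249], [-1.0, -0.0, 0.0]]
force: [-0.7, -0.4, -7.2]
opening: 0.183
```

The casting is held: opening 16 mm, about 7 N. Next I measure the fixture from its bars, heel and base.

Run:
```python
from h import *
np.set_printoptions(precision=4,suppress=True)
for n in ['top','scene']:
    p=cap(n,n+'1');w,u,v=pts(p)
    a=np.deg2rad(-83.7);d=np.array([np.cos(a),np.sin(a)]);e=np.array([-d[1],d[0]])
    o=np.array([.580,-.165])-.065*d
    f=np.c_[(w[:,:2]-o)@d,(w[:,:2]-o)@e]
    ins=(abs(f[:,1])<.085)&(f[:,0]>-.13)&(f[:,0]<.26)
    z=w[:,2]
    b=ins&(abs(z-.015)<.004); r=cv2.minAreaRect(w[b,:2].astype(np.float32));print(n,'base top',r,np.median(z[b]))
    for nm,lo,hi in [('bar1',-.085,-.045),('bar2',-.015,.025)]:
        b=ins&(abs(z-.05)<.004)&(f[:,0]>lo)&(f[:,0]<hi)
        print(nm,b.sum(),np.median(z[b]),cv2.minAreaRect(f[b].astype(np.float32)),f[b].min(0),f[b].max(0))
    b=ins&(z>.055)&(f[:,0]<-.08);print('heel',f[b].min(0),f[b].max(0),z[b].max())
    b=ins&(z>.06)&(f[:,0]>.08);print('tab',f[b].min(0),f[b].max(0),z[b].max(),np.median(f[b],0))
```

```text
top base top ((0.5776194334030151, -0.1654950976371765), (0.13083557784557343, 0.3497031629085541), 6.434991359710693) 0.0145586332460379
bar1 334 0.049349999141791834 ((-0.06462898850440979, -0.0026249364018440247), (0.03401434049010277, 0.10588904470205307), 0.05044271796941757) [-0.0817 -0.0556] [-0.0476  0.0503]
bar2 334 0.04942959317957096 ((0.005194110795855522, -0.0026586875319480896), (0.03394366800785065, 0.10553047806024551), 0.07666042447090149) [-0.0118 -0.0554] [0.0222 0.0501]
heel [-0.0978 -0.0377] [-0.0806  0.0333] 0.08572034743756163
tab [ 0.125  -0.0271] [0.1706 0.0233] 0.07912088891937086 [ 0.1596 -0.0034]
scene base top ((0.5830329060554504, -0.16438095271587372), (0.1362745463848114, 0.3503740727901459), 5.892739295959473) 0.013611609068476915
bar1 316 0.04823691682051551 ((-0.06534973531961441, 0.001593414694070816), (0.033844564110040665, 0.10942092537879944), 0.341655969619751) [-0.0826 -0.053 ] [-0.0483  0.0562]
bar2 317 0.04827598417180934 ((0.004945906810462475, 0.0025711022317409515), (0.03466552495956421, 0.1083003580570221), 0.08386559039354324) [-0.0124 -0.0516] [0.0223 0.0567]
heel [-0.0981 -0.0349] [-0.0881  0.04  ] 0.08153853360653063
tab [ 0.1362 -0.0257] [0.1716 0.0276] 0.07775314303452752 [0.1601 0.0059]
```

```bash
python3 -m crank '[{"offset":[0,-0.0154,0.005],"spin":0},{"offset":[0,-0.03,0.011],"spin":0},{"offset":[0,-0.03,0.011],"spin":0},{"offset":[0,-0.03,0.011],"spin":0},{"offset":[0,-0.03,0.011],"spin":0},{"offset":[0,-0.03,0.011],"spin":0},{"offset":[0,-0.03,0.011],"spin":0},{"offset":[0,-0.03,0.011],"spin":0},{"offset":[0,-0.03,0.011],"spin":0},{"offset":[0,-0.03,0.011],"spin":0},{"offset":[0,-0.03,0.011],"spin":0}]'
python3 -m crank '[{"offset":[0,0,0],"spin":-0.06},{"offset":[0,0,0],"spin":-0.1},{"offset":[0,0,0],"spin":-0.1},{"offset":[0,0,0],"spin":-0.103},{"offset":[0,0,0],"spin":0},{"offset":[0,0,0],"spin":0},{"offset":[0,0,0],"spin":0}]'
python3 - <<'E'
from h import *
s=bot.read_state();print(s['position'],s['tcp_rot'],s['force'],s['moment'])
for n in ['top','scene']:
    p=cap(n,n+'2');cv2.imwrite(f'pics/{n}2z.png',cv2.resize(p['pixels'][140:300,150:430],None,fx=2.8,fy=2.8,interpolation=3))
    r=bot.regions_of('casting',p)
    print(n,[(x['p'],x['extent']) for x in r[:2]])
E
```

```text
time_s: 8.7
position: [0.5697, -0.0816, 0.3364]
tcp_rot: [[-0.004, 0.25, 0.968], [0.001, 0.968, -0.25], [-1.0, -0.0, -0.004]]
force: [0.8, 0.3, -7.3]
opening: 0.18
time_s: 9.4
position: [0.5702, -0.0799, 0.3376]
tcp_rot: [[-0.001, -0.109, 0.994], [0.0, 0.994, 0.109], [-1.0, 0.001, -0.001]]
force: [-0.0, 0.7, -6.3]
opening: 0.178
[ 0.5702138  -0.07988096  0.33757663] [[-1.34848233e-03 -1.09127405e-01  9.94026856e-01]
 [ 3.60923468e-04  9.94027642e-01  1.09127981e-01]
 [-9.99999026e-01  5.05924774e-04 -1.30104207e-03]] [-0.04634287  0.67027228 -6.32305666] [-0.03555165  0.01032828  0.01990639]
top [(0.59, [349.9, 220.7, 3.5, 7.0])]
scene [(0.72, [230.0, 162.8, 69.2, 42.3])]
```

View pics/scene2z.png

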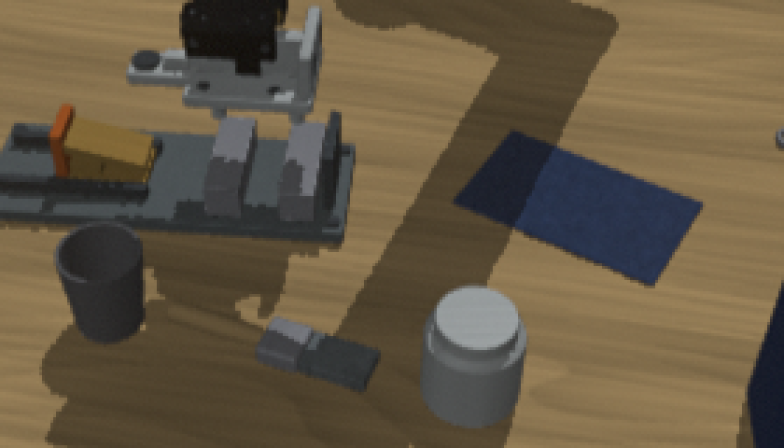

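View pics/top2z.png

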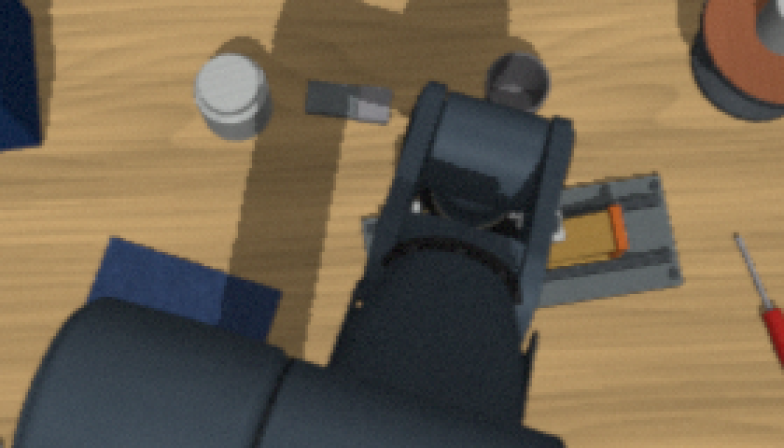

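Scene view: the casting hangs level above the bars, with its arm towards the wedge. Now a same-camera check of casting against fixture.

Run:
```python
from h import *
np.set_printoptions(precision=4,suppress=True)
a=np.deg2rad(-83.65);d=np.array([np.cos(a),np.sin(a)]);e=np.array([-d[1],d[0]]);o=np.array([.57287,-.10039])
p=cap('scene');w,u,v=pts(p);f=np.c_[(w[:,:2]-o)@d,(w[:,:2]-o)@e];z=w[:,2]
r=bot.regions_of('casting',p)[0];w2,_,_=pts(p,r['region']);f2=np.c_[(w2[:,:2]-o)@d,(w2[:,:2]-o)@e,w2[:,2]]
f2=f2[(f2[:,2]>.1)];print('casting pctl',np.percentile(f2,[0,1,2,98,99,100],axis=0))
pl=f2[(f2[:,2]>.145)&(f2[:,2]<.157)&(f2[:,0]<.03)&(f2[:,0]>-.07)];print('plate y',np.percentile(pl,[0,1,50,99,100],axis=0))
arm=f2[(f2[:,0]>.045)];print('arm',np.percentile(arm,[0,1,50,99,100],axis=0))
r=bot.regions_of('check_pad',p)
for x in r[:1]:
    w3,_,_=pts(p,x['region']);print('pad',x['p'],np.median(np.c_[(w3[:,:2]-o)@d,(w3[:,:2]-o)@e,w3[:,2]],0))
for lo,hi in[(-.085,-.045),(-.015,.025)]:
    b=(abs(z-.05)<.004)&(f[:,0]>lo)&(f[:,0]<hi)&(abs(f[:,1])<.08);print('bar',f[b].min(0),f[b].max(0))
```

```text
casting pctl [[-0.0817 -0.0316  0.123 ]
 [-0.081  -0.0254  0.1285]
 [-0.0808 -0.0211  0.1322]
 [ 0.0822  0.0476  0.1958]
 [ 0.0851  0.0481  0.1966]
 [ 0.0891  0.088   0.2282]]
plate y [[-0.0688  0.0022  0.1451]
 [-0.0671  0.0058  0.1454]
 [-0.0198  0.029   0.1502]
 [ 0.0295  0.0483  0.1561]
 [ 0.03    0.0499  0.157 ]]
arm [[ 0.045  -0.0159  0.1385]
 [ 0.0453 -0.0125  0.1391]
 [ 0.0669  0.0105  0.1512]
 [ 0.0885  0.0221  0.1636]
 [ 0.0891  0.0232  0.1638]]
bar [-0.0822 -0.0524] [-0.0481  0.0565]
bar [-0.0123 -0.0533] [0.0221 0.0567]
```

Within about 1 mm. I lower it, slowly at the end.

```bash
python3 -m crank '[{"offset":[0.01,-0.001,-0.001],"spin":0},{"offset":[0.02,0,0],"spin":0},{"offset":[0.02,0,0],"spin":0},{"offset":[0.015,0,0],"spin":0},{"offset":[0.004,0,0],"spin":0},{"offset":[0.001,0,0],"spin":0},{"offset":[0,0,0],"spin":0},{"offset":[0,0,0],"spin":0},{"offset":[0,0,0],"spin":0}]'
python3 -m crank '[{"offset":[0.001,0,0],"spin":0},{"offset":[0.001,0,0],"spin":0},{"offset":[0.0005,0,0],"spin":0},{"offset":[0,0,0],"spin":0},{"offset":[0,0,0],"spin":0}]'
```

```text
time_s: 10.65
position: [0.5699, -0.0809, 0.2691]
tcp_rot: [[0.002, -0.111, 0.994], [-0.001, 0.994, 0.111], [-1.0, -0.001, 0.002]]
force: [-0.0, -0.7, -6.6]
opening: 0.181
time_s: 11.15
position: [0.5696, -0.0808, 0.2657]
tcp_rot: [[-0.0, -0.111, 0.994], [0.0, 0.994, 0.111], [-1.0, 0.0, -0.0]]
force: [-0.3, 0.5, -6.9]
opening: 0.185
```

```bash
python3 -m crank '[{"offset":[0.0005,0,0],"spin":0},{"offset":[0.0005,0,0],"spin":0},{"offset":[0,0,0],"spin":0},{"offset":[0,0,0],"spin":0}]'
python3 -m crank '[{"offset":[0.0005,0,0],"spin":0},{"offset":[0,0,0],"spin":0},{"offset":[0,0,0],"spin":0}]'
```

```text
time_s: 11.55
position: [0.5696, -0.0808, 0.2647]
tcp_rot: [[-0.0, -0.111, 0.994], [0.0, 0.994, 0.111], [-1.0, 0.0, -0.0]]
force: [0.4, 0.3, -6.7]
opening: 0.18
time_s: 11.85
position: [0.5696, -0.0808, 0.2643]
tcp_rot: [[0.0, -0.111, 0.994], [-0.0, 0.994, 0.111], [-1.0, -0.0, 0.0]]
force: [0.4, 0.5, -5.6]
opening: 0.181
```

```bash
python3 -m crank '[{"offset":[0.0005,0,0],"spin":0},{"offset":[0,0,0],"spin":0},{"offset":[0,0,0],"spin":0}]'
```

```text
time_s: 12.15
position: [0.5696, -0.0808, 0.2642]
tcp_rot: [[0.0, -0.111, 0.994], [-0.0, 0.994, 0.111], [-1.0, -0.0, 0.0]]
force: [-0.7, 0.9, -1.9]
opening: 0.18
```

Seated: the weight has gone to the bars. I open and retreat up.

```bash
python3 -m crank '[{"offset":[0,0,0],"spin":0},{"offset":[0,0,0],"spin":0},{"offset":[0,0,0],"spin":0},{"offset":[0,0,0],"spin":0},{"offset":[0,0,0],"spin":0},{"offset":[-0.01,0,0],"spin":0},{"offset":[-0.02,0,0],"spin":0},{"offset":[-0.03,0,0],"spin":0},{"offset":[-0.03,0,0],"spin":0},{"offset":[-0.02,0,0],"spin":0},{"offset":[0,0,0],"spin":0},{"offset":[0,0,0],"spin":0}]' 0.05
python3 - <<'E'
from h import *
s=bot.read_state();print(s['force'],s['moment'])
np.set_printoptions(precision=4,suppress=True)
a=np.deg2rad(-83.65);d=np.array([np.cos(a),np.sin(a)]);e=np.array([-d[1],d[0]]);o=np.array([.57287,-.10039])
for n in ['scene','wrist']:
    p=cap(n,n+'3')
    for l in ['casting','wedge']:
        r=bot.regions_of(l,p)
        if not r: print(n,l,'none');continue
        r=r[0];w2,_,_=pts(p,r['region']);f2=np.c_[(w2[:,:2]-o)@d,(w2[:,:2]-o)@e,w2[:,2]]
        f2=f2[(f2[:,2]>.055)&(f2[:,2]<.14)];print(n,l,r['p'],r['extent'],'\n',np.percentile(f2,[0,1,50,99,100],axis=0))
        if l=='casting':
            pl=f2[(f2[:,2]>.072)&(f2[:,2]<.083)&(f2[:,0]<.03)&(f2[:,0]>-.065)];A=np.c_[pl[:,:2],np.ones(len(pl))];print('plane',np.linalg.lstsq(A,pl[:,2],rcond=None)[0],len(pl));q=f2[f2[:,2]>.073];print(cv2.minAreaRect(q[:,:2].astype(np.float32)))
    cv2.imwrite(f'pics/{n}3z.png',cv2.resize(p['pixels'][120:300,130:410] if n=='scene' else p['pixels'],None,fx=2 if n=='scene' else 1,fy=2 if n=='scene' else 1,interpolation=3))
E
```

```text
time_s: 13.35
position: [0.5693, -0.0807, 0.3742]
tcp_rot: [[0.001, -0.111, 0.994], [-0.0, 0.994, 0.111], [-1.0, -0.0, 0.001]]
force: [0.2, -0.5, 0.1]
opening: 0.573
[ 0.20354559 -0.49441267  0.07205507] [-0.06839929  0.02523244 -0.03686406]
scene casting 0.77 [231.8, 184.3, 66.3, 43.6] 
 [[-0.0803 -0.0377  0.0555]
 [-0.08   -0.0276  0.0616]
 [-0.015   0.0103  0.0812]
 [ 0.0858  0.0464  0.1221]
 [ 0.0911  0.0491  0.1237]]
plane [-0.0062 -0.0621  0.0781] 457
((0.0017970502376556396, 0.015568625181913376), (0.17481018602848053, 0.08199594169855118), 8.590513229370117)
scene wedge 0.67 [185.7, 190.7, 31.3, 22.6] 
 [[ 0.0908 -0.0213  0.055 ]
 [ 0.1268 -0.0203  0.0551]
 [ 0.1568  0.0061  0.0606]
 [ 0.1701  0.0262  0.0766]
 [ 0.1705  0.0288  0.0769]]
wrist casting 0.94 [284.5, 215.7, 104.6, 146.8] 
 [[-0.0797 -0.046   0.0702]
 [-0.0792 -0.0443  0.0757]
 [-0.0251 -0.0009  0.0791]
 [ 0.066   0.0422  0.1243]
 [ 0.0717  0.0441  0.126 ]]
plane [-0.0001 -0.0012  0.0785] 6221
((-0.004053957760334015, -0.000988297164440155), (0.09008783102035522, 0.15142692625522614), 89.94485473632812)
wrist wedge 0.82 [286.1, 310.8, 39.9, 65.6] 
 [[ 0.1224 -0.0254  0.055 ]
 [ 0.1231 -0.0224  0.0551]
 [ 0.1405 -0.0017  0.0592]
 [ 0.1594  0.0201  0.0636]
 [ 0.1611  0.0231  0.0642]]
```

View pics/scene3z.png

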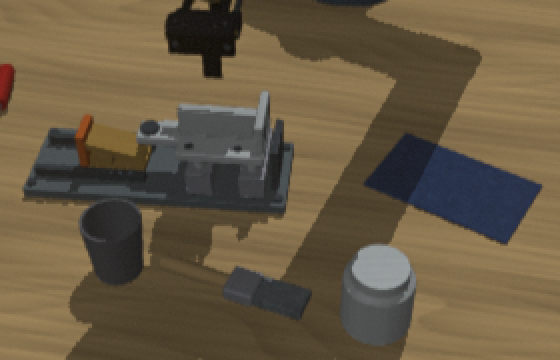

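View pics/wrist3z.png

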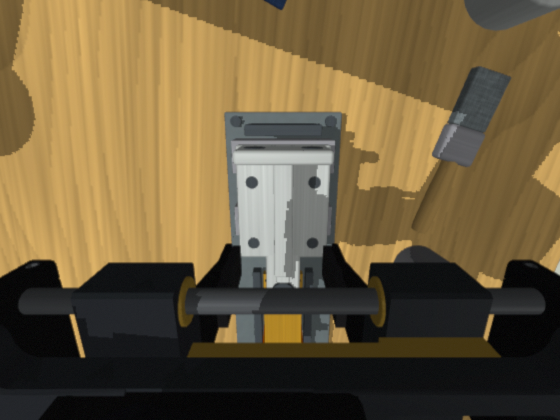

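The wrist view shows the casting square and level on the bars (plane slope under 0.002), let go, with the wedge withdrawn. Now I shut the fingers and go beyond the tab at a safe height.

```bash
python3 -m crank '[{"offset":[0,-0.015,0],"spin":0},{"offset":[0,-0.03,0],"spin":0},{"offset":[0,-0.03,0],"spin":0},{"offset":[0,-0.03,0],"spin":0},{"offset":[0,-0.03,0],"spin":0},{"offset":[0,-0.03,0],"spin":0},{"offset":[0,-0.03,0],"spin":0},{"offset":[0,-0.018,0],"spin":0},{"offset":[0,0,0],"spin":0},{"offset":[0,0,0],"spin":0}]' 0
python3 - <<'E'
from h import *
np.set_printoptions(precision=4,suppress=True)
a=np.deg2rad(-83.65);d=np.array([np.cos(a),np.sin(a)]);e=np.array([-d[1],d[0]]);o=np.array([.57287,-.10039])
s=bot.read_state();print(s['position'],'f',(s['position'][:2]-o)@d,(s['position'][:2]-o)@e,s['opening'],s['force'])
p=cap('wrist','wrist4')
w,u,v=pts(p);f=np.c_[(w[:,:2]-o)@d,(w[:,:2]-o)@e,w[:,2]]
t=f[(abs(f[:,1])<.03)&(f[:,2]>.068)&(f[:,2]<.079)&(f[:,0]>.135)&(f[:,0]<.19)];print('tab',t.min(0),t.max(0),np.median(t,0))
m=f[(abs(f[:,1])<.018)&(f[:,2]>.03)&(f[:,2]<.068)&(f[:,0]>.095)&(f[:,0]<.152)];print(len(m),m[:,0].min(),m[:,0].max())
A=np.c_[m[:,0],np.ones(len(m))];c=np.linalg.lstsq(A,m[:,1*2],rcond=None)[0];print('ramp',c,'at tip .0845',c@[.0845,1])
pd=f[(f[:,2]>.0805)&(f[:,2]<.088)&(f[:,0]>.055)&(f[:,0]<.095)&(abs(f[:,1])<.018)]
if len(pd):print('pad',pd.min(0),pd.max(0),np.median(pd,0))
E
```

```text
time_s: 14.65
position: [0.5928, -0.2923, 0.3732]
tcp_rot: [[-0.001, -0.11, 0.994], [0.002, 0.994, 0.11], [-1.0, 0.002, -0.001]]
force: [-0.9, 0.6, -0.2]
opening: 0.001
[ 0.5928 -0.2923  0.3732] f 0.1929816194400872 -0.0013960247995474671 0.0006444411451922311 [-0.9428  0.6361 -0.2016]
tab [ 0.1595 -0.0255  0.0702] [0.171  0.0231 0.0786] [ 0.1647 -0.0011  0.0763]
2202 0.09548863496193426 0.15161466161001236
ramp [0.2507 0.024 ] at tip .0845 0.0452204193915515
pad [ 0.0575 -0.0131  0.0805] [0.0884 0.0117 0.088 ] [ 0.0756 -0.0011  0.0834]
```

View pics/wrist4.png

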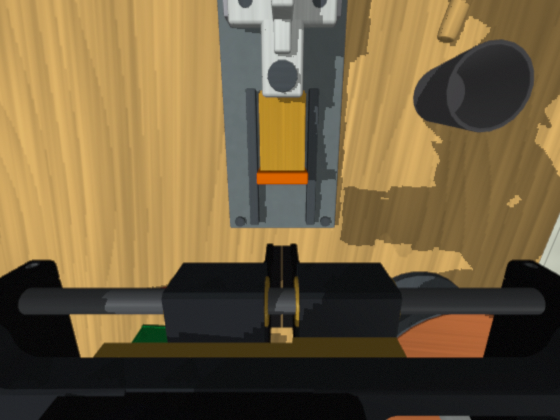

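The wrist view shows the tab outer face at fixture x ≈ 0.171, the pad centre at 0.0756 and the ramp at z = 0.251x + 0.024. Wedge contact is predicted after about 52 mm of pushing. I go down behind the tab.

```bash
python3 -m crank '[{"offset":[0.015,0,0],"spin":0},{"offset":[0.03,0,0],"spin":0},{"offset":[0.03,0,0],"spin":0},{"offset":[0.03,0,0],"spin":0},{"offset":[0.025,0,0],"spin":0},{"offset":[0.015,0,0],"spin":0},{"offset":[0,0,0],"spin":0},{"offset":[0,0,0],"spin":0}]'
python3 -m crank '[{"offset":[0,0.004,0],"spin":0},{"offset":[0,0.003,0],"spin":0},{"offset":[0,0.003,0],"spin":0},{"offset":[0,0.003,0],"spin":0},{"offset":[0,0,0],"spin":0}]'
python3 -m crank '[{"offset":[0,0.003,0],"spin":0},{"offset":[0,0.003,0],"spin":0},{"offset":[0,0.003,0],"spin":0},{"offset":[0,0.003,0],"spin":0}]'
```

```text
time_s: 15.5
position: [0.5936, -0.292, 0.2294]
tcp_rot: [[0.001, -0.112, 0.994], [-0.0, 0.994, 0.112], [-1.0, -0.0, 0.001]]
force: [0.1, 0.2, 0.1]
opening: 0.003
time_s: 16.0
position: [0.5919, -0.2794, 0.2294]
tcp_rot: [[0.001, -0.111, 0.994], [-0.001, 0.994, 0.111], [-1.0, -0.001, 0.001]]
force: [0.5, 0.3, -0.2]
opening: 0.007
time_s: 16.4
position: [0.5906, -0.2676, 0.2289]
tcp_rot: [[0.001, -0.111, 0.994], [-0.0, 0.994, 0.111], [-1.0, -0.001, 0.001]]
force: [0.9, -0.9, 0.9]
opening: 0.008
```

```bash
python3 -m crank '[{"offset":[0,0.004,0],"spin":0},{"offset":[0,0.004,0],"spin":0},{"offset":[0,0.004,0],"spin":0}]'
python3 -m crank '[{"offset":[0,0.004,0],"spin":0},{"offset":[0,0.004,0],"spin":0},{"offset":[0,0.003,0],"spin":0}]'
python3 - <<'E'
from h import *
np.set_printoptions(precision=4,suppress=True)
a=np.deg2rad(-83.65);d=np.array([np.cos(a),np.sin(a)]);e=np.array([-d[1],d[0]]);o=np.array([.57287,-.10039])
s=bot.read_state();print('f',(s['position'][:2]-o)@d,'along force',s['force'][:2]@d,s['force'],s['moment'])
p=cap('scene')
w,u,v=pts(p);f=np.c_[(w[:,:2]-o)@d,(w[:,:2]-o)@e,w[:,2]]
t=f[(abs(f[:,1])<.03)&(f[:,2]>.071)&(f[:,2]<.079)&(f[:,0]>.1)&(f[:,0]<.19)];print('tab',len(t),t.min(0),t.max(0))
E
```

```text
time_s: 16.7
position: [0.5892, -0.2554, 0.2287]
tcp_rot: [[0.0, -0.111, 0.994], [-0.0, 0.994, 0.111], [-1.0, -0.0, 0.0]]
force: [1.2, -1.5, 0.4]
opening: 0.009
time_s: 17.0
position: [0.5879, -0.2443, 0.2287]
tcp_rot: [[0.0, -0.111, 0.994], [0.0, 0.994, 0.111], [-1.0, 0.0, 0.0]]
force: [2.0, -1.8, 1.3]
opening: 0.005
f 0.1447221647455806 along force 1.9713310958185073 [ 1.9906 -1.762   1.3276] [-0.3362 -0.1252 -0.0079]
tab 53 [ 0.1207 -0.0267  0.0714] [0.1332 0.0249 0.0787]
```

Tab face at 0.1325, about 13 mm to go, drag about 2 N. Slower now.

```bash
python3 -m crank '[{"offset":[0,0.002,0],"spin":0},{"offset":[0,0.002,0],"spin":0},{"offset":[0,0.001,0],"spin":0},{"offset":[0,0.001,0],"spin":0}]' | sed -n '2p;6p'
for i in 1; do python3 -m crank '[{"offset":[0,0.001,0],"spin":0}]' | grep -E 'pos|force'; done
python3 -m crank '[{"offset":[0,0.001,0],"spin":0}]' | grep -E 'pos|force'
python3 -m crank '[{"offset":[0,0.001,0],"spin":0}]' | grep -E 'pos|force'
python3 - <<'E'
from h import *
s=bot.read_state();print(s['moment'],s['tau'])
E
```

```text
position: [0.5871, -0.2388, 0.2286]
position: [0.587, -0.2378, 0.2286]
force: [0.8, -1.6, -0.0]
position: [0.5868, -0.2368, 0.2286]
force: [0.7, -1.8, 0.6]
position: [0.5867, -0.2358, 0.2286]
force: [-0.2, -0.7, -0.6]
[-0.36781559 -0.05610538 -0.01866013] [ 7.56684467e-01 -4.79519784e+01 -1.12231842e+01  2.66748397e-01
  4.23339335e-01 -9.18850943e-03]
```

```bash
cat > r.py <<'E'
from h import *
s=bot.read_state();print('y %.4f F %s M %s tau1 %.2f'%(s['position'][1],s['force'].round(1),s['moment'].round(2),s['tau'][0]))
E
python3 -m crank '[{"offset":[0,0.001,0],"spin":0}]' >/dev/null; python3 r.py
python3 -m crank '[{"offset":[0,0.001,0],"spin":0}]' >/dev/null; python3 r.py
python3 -m crank '[{"offset":[0,0.001,0],"spin":0}]' >/dev/null; python3 r.py
```

```text
y -0.2348 F [-0.2 -1.6  0.4] M [-0.32 -0.02  0.05] tau1 0.77
y -0.2338 F [-0.1 -1.  -0.1] M [-0.37 -0.   -0.01] tau1 0.79
y -0.2328 F [-0.2 -1.7 -0.4] M [-0.32  0.02  0.01] tau1 0.81
```

```bash
python3 -m crank '[{"offset":[0,0.0005,0],"spin":0}]' >/dev/null; python3 r.py
python3 -m crank '[{"offset":[0,0.0005,0],"spin":0}]' >/dev/null; python3 r.py
python3 -m crank '[{"offset":[0,0.0005,0],"spin":0}]' >/dev/null; python3 r.py
python3 -m crank '[{"offset":[0,0.0005,0],"spin":0}]' >/dev/null; python3 r.py
```

```text
y -0.2322 F [-0.6 -1.2 -0.4] M [-0.34  0.01  0.03] tau1 0.83
y -0.2318 F [ 0.5 -2.5 -0.6] M [-0.38  0.08 -0.  ] tau1 0.87
y -0.2313 F [ 0.2 -1.1 -0.5] M [-0.39  0.02  0.  ] tau1 0.89
y -0.2308 F [ 0.2 -1.2 -0.3] M [-0.34  0.04 -0.01] tau1 0.90
```

```bash
python3 -m crank '[{"offset":[0,0.0005,0],"spin":0}]' >/dev/null; python3 r.py
python3 -m crank '[{"offset":[0,0.0005,0],"spin":0}]' >/dev/null; python3 r.py
python3 -m crank '[{"offset":[0,0.0005,0],"spin":0}]' >/dev/null; python3 r.py
python3 -m crank '[{"offset":[0,0.0005,0],"spin":0}]' >/dev/null; python3 r.py
```

```text
y -0.2303 F [-0.  -1.1 -1.5] M [-0.33  0.06  0.03] tau1 0.91
y -0.2298 F [-0.4 -1.5 -2. ] M [-0.39  0.05  0.01] tau1 0.93
y -0.2294 F [ 0.3 -1.3 -0.4] M [-0.35  0.08  0.04] tau1 0.95
y -0.2289 F [-0.7 -1.6 -1.1] M [-0.5   0.15  0.  ] tau1 1.26
```

```bash
python3 -m crank '[{"offset":[0,0.0005,0],"spin":0}]' >/dev/null; python3 r.py
python3 -m crank '[{"offset":[0,0.0005,0],"spin":0}]' >/dev/null; python3 r.py
python3 -m crank '[{"offset":[0,0.0005,0],"spin":0}]' >/dev/null; python3 r.py
python3 -m crank '[{"offset":[0,0.0005,0],"spin":0}]' >/dev/null; python3 r.py
```

```text
y -0.2285 F [-1.  -2.9 -1.7] M [-0.61  0.13  0.01] tau1 1.74
y -0.2282 F [-0.6 -3.1 -1.8] M [-0.72  0.16  0.03] tau1 2.28
y -0.2278 F [-0.7 -4.  -2.2] M [-0.76  0.22 -0.  ] tau1 2.70
y -0.2273 F [ 0.1 -4.3 -2.3] M [-0.83  0.14  0.  ] tau1 2.66
```

Contact is clear: y ≈ −0.229, rising from about 1.5 to about 4.3 N and then flat, so the wedge carries the arm with about 0.1 mm of lift. I stop and back off.

```bash
python3 -m crank '[{"offset":[0,-0.0005,0],"spin":0},{"offset":[0,-0.001,0],"spin":0},{"offset":[0,-0.003,0],"spin":0},{"offset":[0,-0.01,0],"spin":0},{"offset":[0,-0.015,0],"spin":0},{"offset":[-0.01,-0.01,0],"spin":0},{"offset":[-0.03,0,0],"spin":0},{"offset":[-0.03,0,0],"spin":0},{"offset":[-0.03,0,0],"spin":0},{"offset":[-0.03,0,0],"spin":0},{"offset":[-0.01,0,0],"spin":0},{"offset":[0,0,0],"spin":0}]'
python3 -m crank '[{"offset":[0,0.0,0],"spin":0}]' >/dev/null
python3 - <<'E'
from h import *
np.set_printoptions(precision=4,suppress=True)
a=np.deg2rad(-83.65);d=np.array([np.cos(a),np.sin(a)]);e=np.array([-d[1],d[0]]);o=np.array([.57287,-.10039])
s=bot.read_state();print(s['position'],'f',(s['position'][:2]-o)@d,(s['position'][:2]-o)@e,s['opening'],s['force'],s['moment'])
p=cap('wrist','wrist5')
w,u,v=pts(p);f=np.c_[(w[:,:2]-o)@d,(w[:,:2]-o)@e,w[:,2]]
t=f[(abs(f[:,1])<.03)&(f[:,2]>.071)&(f[:,2]<.079)&(f[:,0]>.1)&(f[:,0]<.15)];print('tab',t.min(0),t.max(0))
pd=f[(f[:,2]>.0812)&(f[:,2]<.088)&(f[:,0]>.06)&(f[:,0]<.095)&(abs(f[:,1])<.018)];print('pad',pd.min(0),pd.max(0),np.median(pd,0))
pl=f[(abs(f[:,2]-.0785)<.003)&(abs(f[:,1])<.043)&(abs(f[:,1])>.0)&(f[:,0]>-.065)&(f[:,0]<.06)]
print(len(pl),pl.min(0),pl.max(0),np.linalg.lstsq(np.c_[pl[:,:2],np.ones(len(pl))],pl[:,2],rcond=None)[0])
E
```

```text
time_s: 20.45
position: [0.5905, -0.2671, 0.3711]
tcp_rot: [[0.004, -0.11, 0.994], [-0.003, 0.994, 0.11], [-1.0, -0.003, 0.004]]
force: [-0.5, 0.2, 0.0]
opening: 0.004
[ 0.5898 -0.2663  0.3678] f 0.16674559988502743 -0.0015394104309931584 0.006202303845039039 [-0.1173 -0.3121 -0.6873] [-0.0657  0.0723 -0.0422]
tab [ 0.1053 -0.0254  0.0737] [0.1163 0.0237 0.079 ]
pad [ 0.0634 -0.0135  0.0816] [0.0886 0.0115 0.086 ] [ 0.0755 -0.0014  0.0837]
5579 [-0.0051 -0.043   0.0756] [0.06   0.043  0.0814] [-0.0044 -0.0017  0.0787]
```

View pics/wrist5.png

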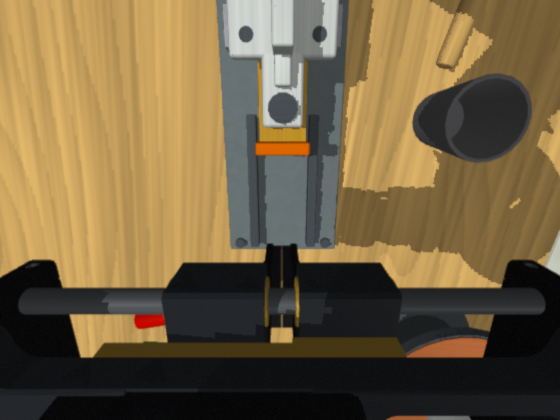

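The wedge stays in place, the casting is unchanged, and the pad centre is at fixture (0.0755, −0.0014). I move over the pad, 2 mm outboard to keep clear of the gusset, and go down.

```bash
python3 -m crank '[{"offset":[0,0.02,0],"spin":0},{"offset":[0,0.03,0],"spin":0},{"offset":[0,0.025,0],"spin":0},{"offset":[0,0.014,0],"spin":0},{"offset":[0,0,0],"spin":0},{"offset":[0.02,0,0],"spin":0},{"offset":[0.03,0,0],"spin":0},{"offset":[0.025,0,0],"spin":0},{"offset":[0.01,0,0],"spin":0},{"offset":[0,0,0],"spin":0},{"offset":[0,0,0],"spin":0}]'; python3 r.py
python3 - <<'E'
from h import *
a=np.deg2rad(-83.65);d=np.array([np.cos(a),np.sin(a)]);e=np.array([-d[1],d[0]]);o=np.array([.57287,-.10039])
s=bot.read_state();print('f',(s['position'][:2]-o)@d,(s['position'][:2]-o)@e,s['position'][2],s['tau'])
p=cap('scene');cv2.imwrite('pics/scene6z.png',cv2.resize(p['pixels'][140:240,150:310],None,fx=4.5,fy=4.5,interpolation=3))
E
```

```text
time_s: 21.7
position: [0.5809, -0.1783, 0.2843]
tcp_rot: [[0.001, -0.11, 0.994], [-0.001, 0.994, 0.11], [-1.0, -0.001, 0.001]]
force: [1.2, 0.1, 0.2]
opening: 0.01
y -0.1783 F [1.2 0.1 0.2] M [-0.05  0.03  0.01] tau1 -0.03
f 0.07833901459109481 -0.0006695544144414194 0.2842889309578778 [-2.75470829e-02 -4.41017640e+01 -1.26723513e+01  2.92231352e-02
  1.05279540e-01 -1.10665384e-03]
```

View pics/scene6z.png

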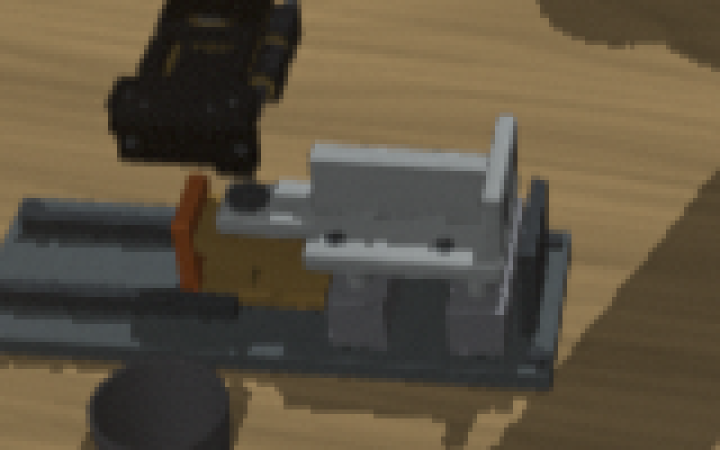

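```bash
python3 -m crank '[{"offset":[0.005,0,0],"spin":0},{"offset":[0.005,0,0],"spin":0},{"offset":[0.003,0,0],"spin":0},{"offset":[0.002,0,0],"spin":0},{"offset":[0.001,0,0],"spin":0},{"offset":[0.0,0,0],"spin":0}]' | grep -E 'pos|force'
python3 -m crank '[{"offset":[0.001,0,0],"spin":0},{"offset":[0,0,0],"spin":0}]' | grep -E 'pos|force'
python3 -m crank '[{"offset":[0.0005,0,0],"spin":0},{"offset":[0,0,0],"spin":0}]' | grep -E 'pos|force'
python3 -m crank '[{"offset":[0.0005,0,0],"spin":0},{"offset":[0,0,0],"spin":0}]' | grep -E 'pos|force'
```

```text
position: [0.5804, -0.1777, 0.2676]
force: [0.2, 0.4, -0.1]
position: [0.5804, -0.1777, 0.2667]
force: [0.9, -0.6, -0.1]
position: [0.5804, -0.1777, 0.2663]
force: [-0.4, -1.3, 0.1]
position: [0.5804, -0.1777, 0.2658]
force: [0.1, 0.6, 0.8]
```

```bash
python3 -m crank '[{"offset":[0.0005,0,0],"spin":0},{"offset":[0,0,0],"spin":0}]' | grep -E 'pos|force'
python3 -m crank '[{"offset":[0.0005,0,0],"spin":0},{"offset":[0,0,0],"spin":0}]' | grep -E 'pos|force'
```

```text
position: [0.5804, -0.1778, 0.2657]
force: [-0.9, -0.6, 3.6]
position: [0.5804, -0.1777, 0.2656]
force: [-1.6, 0.1, 6.5]
```

```bash
python3 -m crank '[{"offset":[0.0005,0,0],"spin":0},{"offset":[0,0,0],"spin":0}]' | grep -E 'pos|force'
python3 -m crank '[{"offset":[0,0,0],"spin":0},{"offset":[0,0,0],"spin":0}]' | grep -E 'pos|force'
```

```text
position: [0.5804, -0.1778, 0.2656]
force: [-2.6, 0.3, 9.5]
position: [0.5804, -0.1777, 0.2656]
force: [-3.0, 1.2, 8.7]
```

```bash
python3 -m crank '[{"offset":[0.0002,0,0],"spin":0},{"offset":[0,0,0],"spin":0},{"offset":[0,0,0],"spin":0},{"offset":[0,0,0],"spin":0}]' | grep -E 'pos|force'
python3 -m crank '[{"offset":[-0.001,0,0],"spin":0},{"offset":[-0.002,0,0],"spin":0},{"offset":[-0.01,0,0],"spin":0},{"offset":[-0.03,0,0],"spin":0},{"offset":[-0.03,0,0],"spin":0},{"offset":[-0.03,0,0],"spin":0},{"offset":[0,-0.02,0],"spin":0},{"offset":[0,-0.03,0],"spin":0},{"offset":[0,-0.03,0],"spin":0},{"offset":[0,-0.01,0],"spin":0},{"offset":[0,0,0],"spin":0},{"offset":[0,0,0],"spin":0}]'
python3 - <<'E'
from h import *
np.set_printoptions(precision=4,suppress=True)
a=np.deg2rad(-83.65);d=np.array([np.cos(a),np.sin(a)]);e=np.array([-d[1],d[0]]);o=np.array([.57287,-.10039])
s=bot.read_state();print(s['position'],s['force'])
p=cap('wrist','wrist7')
w,u,v=pts(p);f=np.c_[(w[:,:2]-o)@d,(w[:,:2]-o)@e,w[:,2]]
t=f[(abs(f[:,1])<.03)&(f[:,2]>.071)&(f[:,2]<.079)&(f[:,0]>.1)&(f[:,0]<.15)];print('tab',t.min(0),t.max(0))
pd=f[(f[:,2]>.0812)&(f[:,2]<.088)&(f[:,0]>.06)&(f[:,0]<.095)&(abs(f[:,1])<.018)];print('pad',np.median(pd,0))
pl=f[(abs(f[:,2]-.0785)<.003)&(abs(f[:,1])<.043)&(f[:,0]>-.065)&(f[:,0]<.06)]
print(len(pl),pl.min(0),pl.max(0),np.linalg.lstsq(np.c_[pl[:,:2],np.ones(len(pl))],pl[:,2],rcond=None)[0])
p=cap('scene','scene7');cv2.imwrite('pics/scene7z.png',cv2.resize(p['pixels'][120:300,130:410],None,fx=2.8,fy=2.8,interpolation=3))
E
```

```text
position: [0.5804, -0.1777, 0.2656]
force: [-2.0, 0.7, 9.4]
time_s: 25.35
position: [0.5899, -0.2666, 0.3662]
tcp_rot: [[-0.002, -0.11, 0.994], [0.002, 0.994, 0.11], [-1.0, 0.002, -0.002]]
force: [0.2, 0.8, -0.7]
opening: 0.004
[ 0.5899 -0.2666  0.3662] [ 0.1572  0.7971 -0.7491]
tab [ 0.1052 -0.0261  0.0738] [0.1162 0.0235 0.0785]
pad [ 0.0756 -0.0013  0.0837]
5566 [-0.0043 -0.043   0.0755] [0.0596 0.043  0.0815] [-0.0028 -0.0016  0.0787]
```

View pics/scene7z.png

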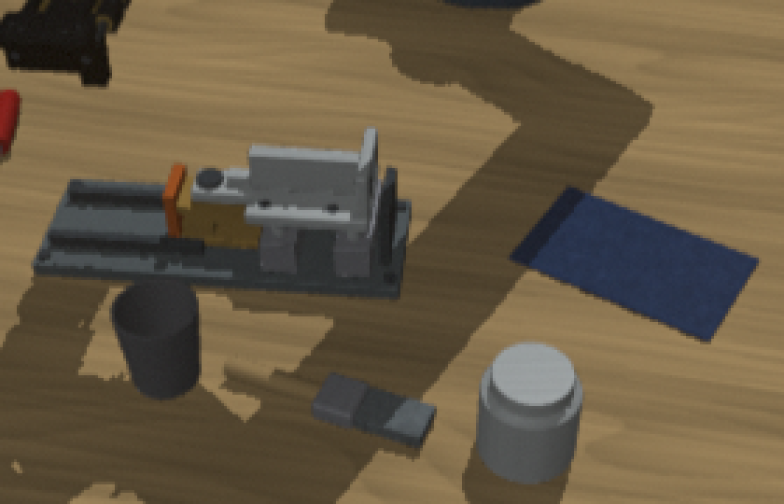

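View pics/wrist7.png

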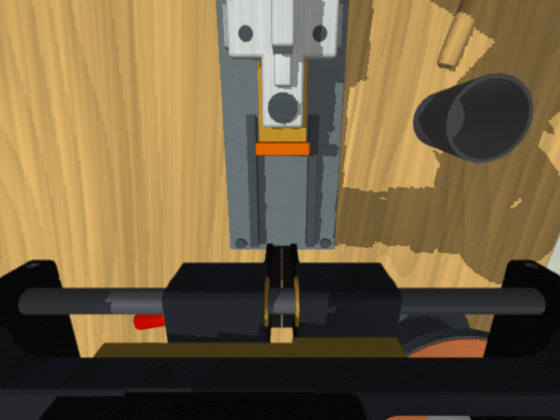

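```bash
python3 -c "
from rig import bot
print(bot.hand_in())"
```

```text
the job is handed in; nothing more can be done
None
```

The bracket is on the rest bars with the wedge bearing under its arm, and I handed the job in after about 25 s of robot time. The hand-in reports no verdict.

- **Placing:** I gripped the bracket by its rib, set it on both bars by feel and let go. The camera showed it square, within about 2 mm of its place, with a slope under 0.002.
- **Wedge:** I pushed it in by its tab, about 55 mm, to where I expected contact. The push rose from about 1.5 N to 4.3 N and then levelled off, so the wedge took the arm's weight with roughly 0.1 mm of lift. I stopped there.
- **Press:** I pressed the pad at about 9–9.5 N (2–3 N of it sideways) for about 0.8 s. The fingertips did not sink any further, so the arm did not rock.

**Last checks:** the wrist camera found the tab and pad within 0.1 mm of where they were before the press. The last slope reading was about 0.003, within camera noise. The robot was clear of everything, and the bystanders in the last views, such as the cup, brush and housing, looked untouched.

**Disagreements:** the top and scene cameras differed by about 5 mm across the fixture. I settled that with the wrist camera and by comparing bracket and fixture in the same picture. I could not measure the wedge's bearing force directly after letting go. I take it from the push I felt and from the wedge not having moved.

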